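Close the wing cap of the wide paint jar

TASK

The cap of the wide paint jar is sitting loose on top of its thread. Take it by its bar, turn it back (anticlockwise from above) past the thread start so that it clicks down, let it go down with the click, then turn it forward (clockwise) until it is home, and let go. Leave the narrow jar's cap, which is already closed, as it is.

Things in the scene. Friction and masses are not known exactly. Their poses are not given: they have to be found in the camera images.
- cap_bar (a point): Grip point on the wide jar's grey wing cap (disc 70 mm across, 18 mm thick; on it an upright bar 52 long, 14 wide, 36 mm high). On the turning axis, 26 mm above the disc, 10 mm below the bar's top; 153 mm above the table while up, 147 mm once dropped. x along the bar, y across it, z up; both bar ends alike. Held to the jar: it only turns and sinks. Turns easily (0.02 N m); grip with about 10 N.
- cap (a joint): Turn of the wide jar's cap, rad, growing CLOCKWISE from above (forward, closing). 0 = thread start: the bar lies along the holder's long side. Starts at 0.3 to 0.7. Stops at -0.6 and at 1.15 (home). While the cap is still up, turning it forward engages nothing: it slides over the top of the thread.
- cap_lift (a joint): Height of the wide jar's cap above its seat, m. 0.0065 while it rides on the thread (turn above 0). At turns below 0 nothing holds it up and it drops to 0 by its weight and a soft spring (2 N); a hand gripping it holds it up, so must go down 6.5 mm with it or loosen its grip. Down, it turns clockwise with its lugs under the thread (1 mm play), locked against lifting.
- wide_holder (a point): Wooden holder of the wide jar: block 130 x 100 x 30 mm screwed to the table. The point is the centre of its top face, 30 mm above the table, under the cap's axis. x along its 130 mm side, y along its 100 mm side, z up. The white jar fixed in it is 84 mm across and has the larger cap.
- narrow_cap (a joint): Turn of the narrow jar's cap, rad, growing clockwise; starts closed, at 1.05 to 1.15; leave it. The narrow white jar, 60 mm across, stands in a holder of the same size; its wing cap has a like bar, 42 mm long, on a smaller disc, 45 mm across, fully down.
Not all that is in view belongs to the job. What is shaped like the part that bears narrow_cap but green is not meant.

How it is judged:
By the outcome, as a careful person would: the job done as asked, in the order asked, and still so for the second after the job is handed in, with the robot touching nothing.
It also fails if it takes over 35 s, if anything falls off the work surface, if the arm or the gripper's body presses on something with over 40 N, if the wrist force passes 120 N, or if a joint passes its speed limit or range.

ROBOT

A 6-joint arm with a two-finger parallel gripper is mounted at the origin on the work surface. World frame = base frame: x ahead of the robot, y to its left, z up, the work surface at z = 0. Lengths are in m, angles in degrees, forces in N, time in s.
With the tool pointing down it reaches from about 0.35 to 0.875 m from the base axis. Payload 4.2 kg.
Tool frame: the origin (TCP) lies midway between the tips of the shut fingers; the grasp point (between the pads) lies 19 mm behind it (r.grasp_offset is the distance from the TCP to the grasp point, in m); z points along the fingers, y is the direction in which the jaws open and shut (so a half turn about z gives the same grasp; the last joint's range is limited). The gripper opens to 87 mm and grips with 3 to 60 N. Pads are 19 mm wide; open, the fingers measure 117 mm over their backs; the gripper's body (75 mm by 190 mm) begins 51 mm behind the grasp point.
Start: joints at [88.327, 22.042, 0.453, 0, -68.411, -14.817], TCP at [0.177, 0.599, 0.223] pointing down, gripper open.
Joint ranges: [-179.83, 179.83], [-69.29, 118.12], [-61.27, 80.66], [-181.25, 117.63], [-171.15, -9.14], [-177.46, 177.46]. Speed limits (degrees/s): [159.86, 159.86, 180, 180, 180, 180].

INTERFACE

Orientations are given as a 3x3 rotation matrix whose columns are the frame's x, y, z axes.
In Python, from station import r gives the robot as it stands.
- The arm moves only by the shell command python3 -m crank 'ROWS'. ROWS is JSON, a list of rows, each a list of 3 entries, a list of its own where there are three numbers: the closure, from -1 (fully open) to 1 (shut), so that 0 is half open, then the shift along the tool's x, y, z as a fraction of full scale, then the turn, a rotation vector about the tool's x, y, z as a fraction of full scale. In form: [[fingers, [dx, dy, dz], [wx, wy, wz]], ...]. A call has 1 to 8 rows; each row shifts and turns the commanded pose from where the row before left it, along the tool's axes as they then stand; what a row does not reach is not made up. Full scale, the value 1, is 100 mm for a shift and 45 degrees for a turn. A row lasts 1/10 s, in which the tool goes at most 50 mm and 8.59 degrees, less where a joint would pass 70% of its speed; a pose out of reach is approached as far as the arm can. A call with a number of a shift or a turn outside -1 to 1 is refused whole. A call with a gripper value outside its range is refused whole. The fingers move at their own pace and stop on an object; the grip force is fixed at half the most. Time passes only in rows, so rows that do not move let the fingers close. It gives the time, the measured TCP pose, the force and the opening at its end, in the units of the state.
- r.sense(): the state, without advancing time (a new reading comes with each control period).
- r.capture(name): name is "side" or "top" or "wrist"; returns a dict with "img" (400x640x3 uint8, blue, green, red), "fx", "fy", "cx", "cy" (pixels), "R" (3x3) and "t" (3): a world point X has camera coordinates R X + t. Camera axes: x right, y down, z forward; pixel columns grow to the right and rows downward; lengths in m; the calibration is good to about 2 mm. A picture is of the moment at which its call begins. There is no depth.
- r.finish_job(): hands the job in, once; it reports no verdict.
The state is a dict: "time_s": time; "joints": joint angles; "joint_velocities": joint speeds; "effort": joint torques, N m; "tcp_pos": TCP position; "ee_rot": TCP orientation; "wrist_force": force on the tool from outside, world axes, zero at the start; "moment": the same for the moment, N m; "gripper_width": opening from 0.0 (shut) to 1.0 (fully open).
Only numpy, scipy, OpenCV 4.12 (cv2) and the standard library are available. Lean on these libraries where they do the work, as an engineer would, in place of code of your own. Each camera call takes 0.05 s, during which the arm holds its last target.

## Working session

There is one attempt and no reset: what is moved stays moved. The work goes in short steps, Python scripts to look and compute and a shell command to move; the robot and the scene stay as the last step left them, time stands still between calls to the robot, and variables do not carry over. Pictures are saved under pics/ and viewed, and the job is handed in when it is done.

```bash
ls; mkdir -p pics
python3 - <<'E'
from station import r
import cv2
s=r.sense()
print({k:s[k] for k in s})
print(r.grasp_offset)
for n in ["side","top","wrist"]:
    c=r.capture(n); cv2.imwrite(f"pics/{n}0.png",c["img"]); print(n,c["fx"],c["cx"],c["cy"],c["R"],c["t"])
E
```

```text
pics
{'time_s': 0.0, 'joints': array([ 8.83272175e+01,  2.20899442e+01,  3.80061899e-01, -2.91642951e-02,
       -6.84096509e+01, -1.48169681e+01]), 'joint_velocities': array([ 0.00142227,  0.04409537, -0.02585206, -0.04424252, -0.01252017,
       -0.00701741]), 'effort': array([-1.37722282e-04, -3.90666890e+01,  1.87405497e+01,  4.22007009e+00,
        1.10024022e-02, -1.88079389e-04]), 'tcp_pos': array([0.17720826, 0.5987312 , 0.22146967]), 'ee_rot': array([[ 9.58817225e-01, -2.84023315e-01, -5.33997293e-04],
       [-2.84023807e-01, -9.58814990e-01, -2.07149587e-03],
       [ 7.63485164e-05,  2.13785387e-03, -9.99997712e-01]]), 'wrist_force': array([ 0.71645682, -0.18033784,  0.60976675]), 'moment': array([-0.01806593,  0.00807333,  0.01859943]), 'gripper_width': 0.9994493196157996}
0.0187
side 441.0394511682152 317.4458621489537 201.02641670592726 [[-0.92533698 -0.37908706  0.00666912]
 [-0.26023085  0.62222458 -0.73832004]
 [ 0.27573789 -0.68493034 -0.67441756]] [0.50036068 0.2712839  0.88976985]
top 472.37132723175796 317.6971945130924 202.41674957428611 [[-0.02307823 -0.9997326   0.00145924]
 [-0.97757517  0.02226109 -0.20940686]
 [ 0.20931838 -0.00625925 -0.97782751]] [-0.03673815  0.56500077  0.85406902]
wrist 339.27404757197115 320.03755540105004 198.5524309286713 [[-0.28417419 -0.9587699   0.00230323]
 [-0.91775881  0.27271226  0.28869844]
 [-0.27742349  0.07992683 -0.95741731]] [ 0.62408258 -0.03690437  0.39246759]
```

View pics/side0.png

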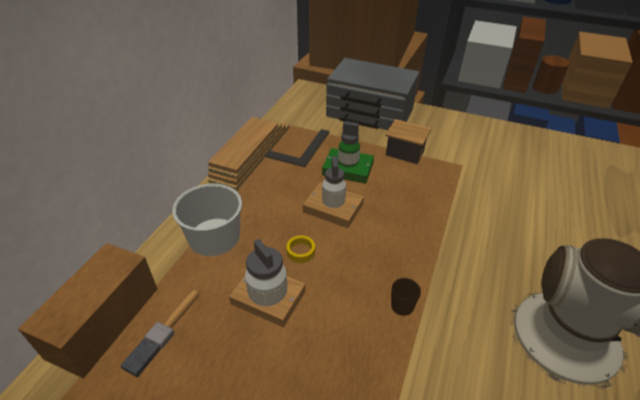

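View pics/top0.png

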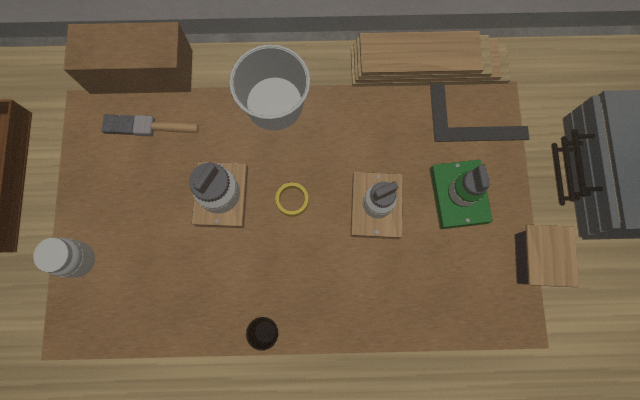

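View pics/wrist0.png

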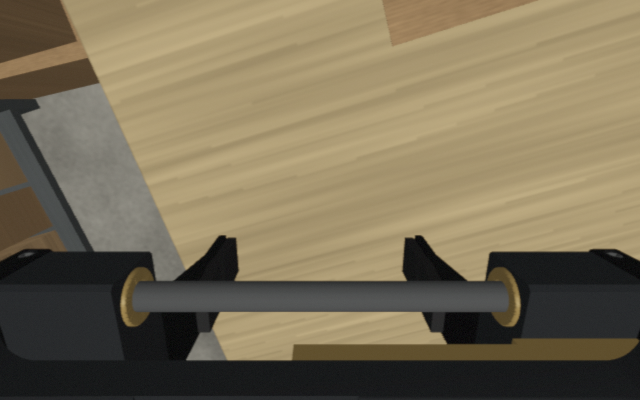

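The top view shows the wide jar at about (215,190), the narrow jar at (381,200) and the green decoy at (468,187). I'll zoom in on the wide jar.

Run:
```python
import cv2,numpy as np
a=cv2.imread("pics/top0.png")[145:245,165:265]; b=cv2.imread("pics/side0.png")[230:330,220:320]
f=lambda i:cv2.resize(i,(390,390),interpolation=cv2.INTER_CUBIC)
o=np.hstack([f(a),f(b)]); o=cv2.convertScaleAbs(o,alpha=1.5,beta=10)
cv2.imwrite("pics/z0.png",o)
```

```text
(no output)
```

View pics/z0.png

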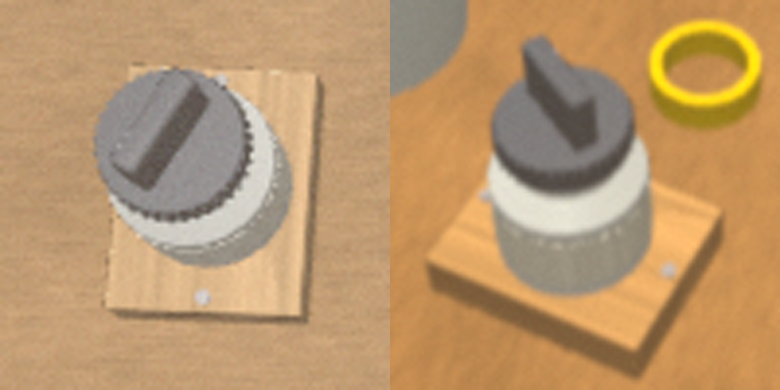

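```bash
cat > h.py <<'E'
import cv2,numpy as np
def proj(c,X):
    R=np.array(c["R"]);t=np.array(c["t"]);p=np.atleast_2d(X)@R.T+t
    return np.c_[c["fx"]*p[:,0]/p[:,2]+c["cx"],c["fy"]*p[:,1]/p[:,2]+c["cy"]]
def box(L,W,z,yaw,x,y):
    q=np.array([[L,W],[-L,W],[-L,-W],[L,-W]])/2
    c,s=np.cos(yaw),np.sin(yaw)
    return np.c_[q@np.array([[c,s],[-s,c]])+[x,y],np.full(4,z)]
def overlay(c,p,barz,org,size=100,S=39):
    # p = x,y,holder yaw,bar yaw ; barz = z of bar top
    k=S/10; img=c["img"][org[1]:org[1]+size,org[0]:org[0]+size]
    o=cv2.convertScaleAbs(cv2.resize(img,None,fx=k,fy=k,interpolation=cv2.INTER_CUBIC),alpha=1.5,beta=10)
    d=lambda X,col:cv2.polylines(o,[np.int32(np.round((proj(c,X)-org+.5)*k))],True,col,1)
    d(box(.13,.10,.03,p[2],p[0],p[1]),(0,255,0))
    d(box(.052,.014,barz,p[3],p[0],p[1]),(0,0,255)); d(box(.052,.014,barz-.036,p[3],p[0],p[1]),(255,0,0))
    a=np.linspace(0,2*np.pi,60)
    d(np.c_[p[0]+.035*np.cos(a),p[1]+.035*np.sin(a),np.full(60,barz-.036)],(255,255,0))
    return o
E
python3 - <<'E'
from h import *
from station import r
from scipy.optimize import least_squares
ct=r.capture("top");cs=r.capture("side")
for c in(ct,cs):print(-np.array(c["R"]).T@c["t"])
T=np.array([[130,66],[317,73],[302,316],[107,308]])/3.9+[165,145]-.5
Sd=np.array([[332,213],[250,350],[38,260]])/3.9+[220,230]-.5
# backproject the top corners to z=.03
def bp(c,uv,z):
    R=np.array(c["R"]);C=-R.T@c["t"];d=np.array([(uv[0]-c["cx"])/c["fx"],(uv[1]-c["cy"])/c["fy"],1])@R
    return C+d*(z-C[2])/d[2]
P=np.array([bp(ct,u,.03) for u in T]);Q=np.array([bp(cs,u,.03) for u in Sd]);print(P,Q)
print(np.linalg.norm(P-np.roll(P,1,0),axis=1),P.mean(0),(Q[0]+Q[2])/2)
ctr=P.mean(0)[:2]
e=(P[0]+P[1]-P[2]-P[3]);hy=np.arctan2(e[1],e[0])
p=[*ctr,hy,hy-.5];print(p)
b=proj(ct,box(.052,.014,.163,p[3],*ctr));
o=np.hstack([overlay(ct,p,.163,(165,145)),overlay(cs,p,.163,(220,230))]);cv2.imwrite("pics/o1.png",o)
E
```

```text
[ 0.37271052 -0.04396002  0.95350083]
[0.28825542 0.63031112 0.79703379]
[[0.66130774 0.19219057 0.03      ]
 [0.65529048 0.09456001 0.03      ]
 [0.52707412 0.101037   0.03      ]
 [0.5334463  0.20001479 0.03      ]] [[0.52731383 0.10555147 0.03      ]
 [0.53167218 0.20053174 0.03      ]
 [0.65996557 0.19408387 0.03      ]]
[0.12810061 0.09781582 0.12837985 0.0991827 ] [0.59427966 0.14695059 0.03      ] [0.5936397  0.14981767 0.03      ]
[np.float64(0.5942796602349051), np.float64(0.14695059118656706), np.float64(-0.05578916585875304), np.float64(-0.555789165858753)]
```

View pics/o1.png

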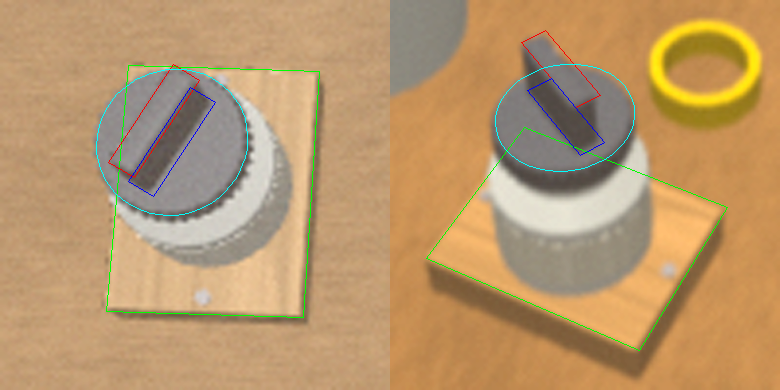

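The model overlay fits: cap axis at about (0.594, 0.147), holder yaw −3.2°, turn about 0.5 rad. I'll lift, then travel across.

```bash
python3 -m crank '[[-1,[0,0,-0.4],[0,0,0]],[-1,[0,0,-0.4],[0,0,0]],[-1,[0.2,0.12,-0.3],[0,0,0]],[-1,[0.4,0.24,0],[0,0,0]],[-1,[0.4,0.24,0],[0,0,0]],[-1,[0.4,0.24,0],[0,0,0]],[-1,[0.4,0.24,0],[0,0,0]],[-1,[0.4,0.24,0],[0,0,0]]]' && python3 -m crank '[[-1,[0.4,0.24,0],[0,0,0]],[-1,[0.4,0.24,0],[0,0,0]],[-1,[0.4,0.24,0],[0,0,0]],[-1,[0.4,0.24,0],[0,0,0]],[-1,[0.4,0.24,0],[0,0,0]],[-1,[0.4,0.24,0],[0,0,0]],[-1,[0.3,0.18,0],[0,0,0]],[-1,[0,0,0],[0,0,0]]]'
python3 - <<'E'
from station import r
s=r.sense();print(s["tcp_pos"],s["ee_rot"],s["joints"])
E
```

```text
time_s: 1.05
tcp_pos: [0.3517, 0.4086, 0.3327]
ee_rot: [[0.959, -0.283, 0.0], [-0.283, -0.959, 0.0], [-0.0, -0.0, -1.0]]
wrist_force: [0.9, 0.9, -0.4]
gripper_width: 0.998
time_s: 1.85
tcp_pos: [0.5657, 0.1752, 0.3315]
ee_rot: [[0.957, -0.289, -0.001], [-0.289, -0.957, -0.001], [-0.001, 0.002, -1.0]]
wrist_force: [-0.7, 0.2, -0.2]
gripper_width: 1.002
[0.56572225 0.17521984 0.33153614] [[ 9.57319889e-01 -2.89028557e-01 -1.06007240e-03]
 [-2.89029766e-01 -9.57319285e-01 -1.25732331e-03]
 [-6.51425413e-04  1.51005309e-03 -9.99998648e-01]] [ 3.28778345e+01  1.58323048e+01  6.80959576e+00  2.78673392e-02
 -8.10674079e+01  4.03179629e+01]
```

```bash
python3 -m crank '[[-1,[0.35,0.19,0],[0,0,0]],[-1,[0,0,0.3],[0,0,0.167]],[-1,[0,0,0.3],[0,0,0.167]],[-1,[0,0,0],[0,0,0]],[-1,[0,0,0],[0,0,0]]]'
python3 - <<'E'
from station import r
from h import *
s=r.sense();print(s["tcp_pos"],s["ee_rot"],s["joints"])
c=r.capture("wrist")
p=[.594,.1472,-.056,-.556]
img=c["img"].copy()
k=np.int32(np.round(proj(c,box(.052,.014,.163,p[3],p[0],p[1]))));cv2.polylines(img,[k],True,(0,0,255),1)
k=np.int32(np.round(proj(c,box(.052,.014,.127,p[3],p[0],p[1]))));cv2.polylines(img,[k],True,(255,0,0),1)
cv2.imwrite("pics/w1.png",np.hstack([cv2.convertScaleAbs(img,alpha=1.4)]))
c2=r.capture("side");cv2.imwrite("pics/s1.png",c2["img"])
E
```

```text
time_s: 2.35
tcp_pos: [0.5919, 0.1505, 0.2731]
ee_rot: [[0.854, -0.52, 0.0], [-0.52, -0.854, -0.001], [0.001, 0.001, -1.0]]
wrist_force: [0.3, -0.0, 0.2]
gripper_width: 0.999
[0.59194324 0.15048494 0.27309087] [[ 8.54398306e-01 -5.19618606e-01  1.96165434e-04]
 [-5.19618242e-01 -8.54398055e-01 -9.19807675e-04]
 [ 6.45552546e-04  6.83950982e-04 -9.99999558e-01]] [ 2.94575716e+01  1.89827006e+01  3.10902528e+00  5.34493004e-02
 -7.41424621e+01  2.92211490e+01]
```

View pics/w1.png

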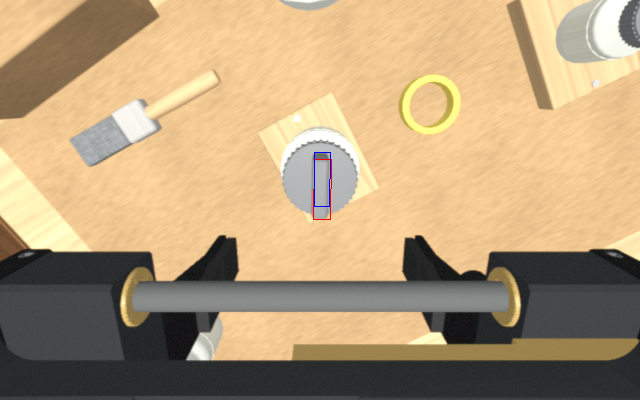

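View pics/s1.png

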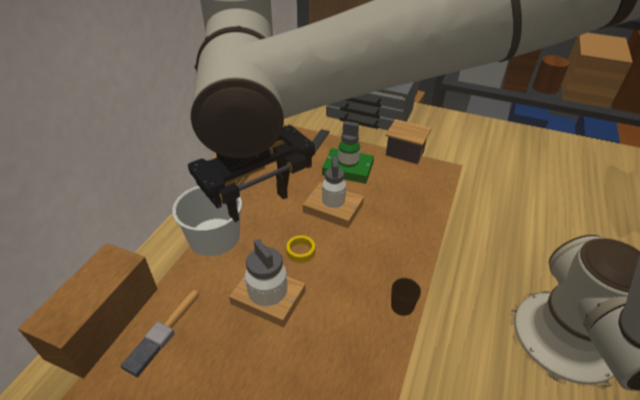

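Run:
```python
from station import r
from h import *
c=r.capture("wrist")
os=[]
for y in(-.50,-.556):
    os.append(overlay(c,[.594,.1472,-.056,y],.163,(260,110),size=130,S=30))
cv2.imwrite("pics/w2.png",np.hstack(os))
```

```text
(no output)
```

View pics/w2.png

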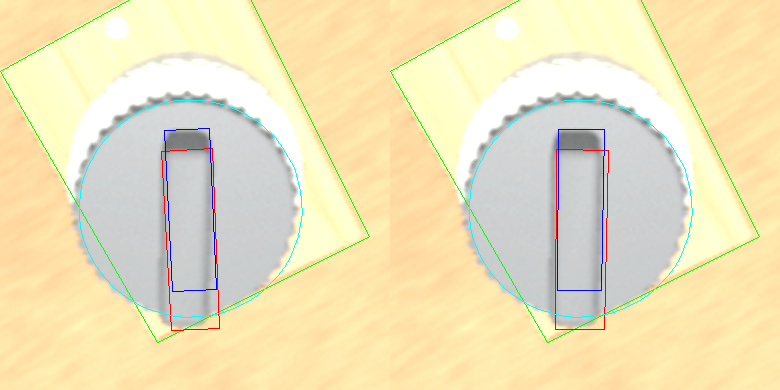

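```bash
python3 -m crank '[[-1,[0.035,0.008,0.3],[0,0,0.01]],[-1,[0,0,0.35],[0,0,0]],[-1,[0,0,0.35],[0,0,0]],[-1,[0,0,0.26],[0,0,0]],[-1,[0,0,0.12],[0,0,0]],[-1,[0,0,0],[0,0,0]],[-1,[0,0,0],[0,0,0]]]'
python3 - <<'E'
from station import r
from h import *
s=r.sense();print(s["tcp_pos"],s["ee_rot"],s["wrist_force"])
c=r.capture("side");t=r.capture("wrist")
cv2.imwrite("pics/s3.png",np.hstack([cv2.resize(c["img"][170:320,180:330],(390,390)),cv2.resize(t["img"][100:400,170:470],(390,390))]))
E
```

```text
time_s: 3.2
tcp_pos: [0.5958, 0.1482, 0.1365]
ee_rot: [[0.849, -0.529, 0.003], [-0.529, -0.849, 0.001], [0.002, -0.003, -1.0]]
wrist_force: [-0.1, 0.0, 0.3]
gripper_width: 1.001
[0.59579033 0.14822212 0.13648356] [[ 8.48872719e-01 -5.28586924e-01  3.31215789e-03]
 [-5.28592281e-01 -8.48875302e-01  9.60648917e-04]
 [ 2.30382257e-03 -2.56624975e-03 -9.99994053e-01]] [-0.14382832  0.01983346  0.28350722]
```

View pics/s3.png

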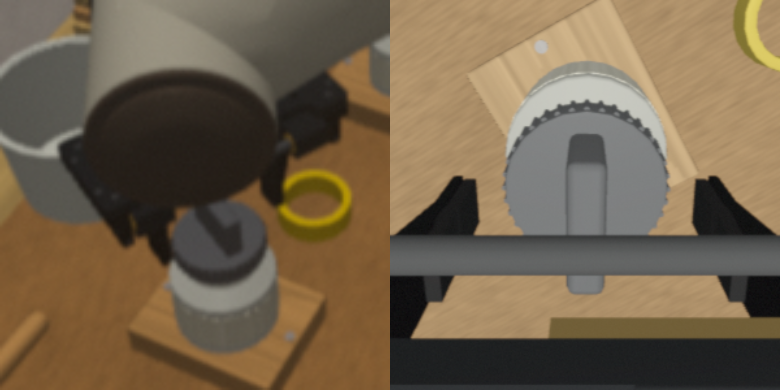

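The bar is centred between the pads (586 in a 470–695 span). Lowering 2 mm and closing.

```bash
python3 -m crank '[[0,[0,0,0.02],[0,0,0]],[0.4,[0,0,0],[0,0,0]],[0.6,[0,0,0],[0,0,0]],[0.6,[0,0,0],[0,0,0]],[1,[0,0,0],[0,0,0]],[1,[0,0,0],[0,0,0]],[1,[0,0,0],[0,0,0]],[1,[0,0,0],[0,0,0]]]'
python3 -m crank '[[1,[0,0,0],[0,0,0]],[1,[0,0,0],[0,0,0]]]'
```

```text
time_s: 4.1
tcp_pos: [0.5945, 0.1476, 0.1325]
ee_rot: [[0.848, -0.529, 0.0], [-0.529, -0.848, -0.0], [0.0, 0.0, -1.0]]
wrist_force: [-0.2, 0.6, -0.3]
gripper_width: 0.357
time_s: 4.3
tcp_pos: [0.5947, 0.1479, 0.1326]
ee_rot: [[0.848, -0.53, 0.001], [-0.53, -0.848, 0.001], [0.0, -0.001, -1.0]]
wrist_force: [1.8, 4.7, -0.6]
gripper_width: 0.172
```

```bash
python3 -m crank '[[1,[0,0,0],[0,0,0]],[1,[0,0,0],[0,0,0]],[1,[0,0,0],[0,0,-0.06]],[1,[0,0,0],[0,0,-0.1]],[1,[0,0,0],[0,0,-0.1]]]'
python3 -m crank '[[1,[0,0,0],[0,0,-0.1]],[1,[0,0,0],[0,0,-0.1]],[1,[0,0,0],[0,0,-0.1]],[1,[0,0,0],[0,0,-0.1]],[1,[0,0,0],[0,0,-0.1]],[1,[0,0,0],[0,0,-0.1]],[1,[0,0,0],[0,0,-0.1]],[1,[0,0,0],[0,0,0]]]'
python3 - <<'E'
from station import r
s=r.sense();print(s["tcp_pos"],s["wrist_force"],s["moment"],s["joints"])
E
```

```text
time_s: 4.8
tcp_pos: [0.595, 0.1482, 0.1326]
ee_rot: [[0.939, -0.343, 0.001], [-0.343, -0.939, 0.001], [0.001, -0.001, -1.0]]
wrist_force: [1.2, 2.0, -0.8]
gripper_width: 0.158
time_s: 5.6
tcp_pos: [0.5949, 0.1477, 0.1323]
ee_rot: [[0.981, 0.195, 0.001], [0.195, -0.981, 0.0], [0.001, 0.0, -1.0]]
wrist_force: [2.6, 1.7, -3.3]
gripper_width: 0.16
[0.5949383  0.14770984 0.13228186] [ 2.61025252  1.66493345 -3.30466256] [ 0.26930821 -0.76997032  0.00621012] [ 2.90624386e+01  2.51509955e+01 -8.42019790e+00  1.95028693e-02
 -5.63871181e+01  7.21613890e+01]
```

Turn is about −0.25 rad, and the hand is carrying 3 N downward, so the cap is unsupported by the thread. Lowering with it, then loosening so it can settle.

```bash
python3 -m crank '[[1,[0,0,0.02],[0,0,0]],[1,[0,0,0.02],[0,0,0]],[1,[0,0,0.02],[0,0,0]],[1,[0,0,0.005],[0,0,0]],[1,[0,0,0],[0,0,0]]]'
python3 -m crank '[[0.4,[0,0,0],[0,0,0]],[0.4,[0,0,0],[0,0,0]],[0.4,[0,0,0],[0,0,0]],[0.4,[0,0,0],[0,0,0]],[0.4,[0,0,0],[0,0,0]]]'
python3 - <<'E'
from station import r
from h import *
s=r.sense();print(s["tcp_pos"],s["wrist_force"],s["moment"])
c=r.capture("side");w=r.capture("wrist")
p=[.5945,.148,-.056,.196]
os=[overlay(c,p,b,(220,230),size=100,S=39) for b in(.163,.157)]
cv2.imwrite("pics/s4.png",np.hstack(os));cv2.imwrite("pics/w4.png",w["img"])
E
```

```text
time_s: 6.1
tcp_pos: [0.5949, 0.1477, 0.1263]
ee_rot: [[0.981, 0.195, 0.001], [0.195, -0.981, 0.0], [0.001, -0.0, -1.0]]
wrist_force: [3.3, 0.9, -2.1]
gripper_width: 0.154
time_s: 6.6
tcp_pos: [0.5942, 0.1475, 0.126]
ee_rot: [[0.981, 0.195, -0.001], [0.195, -0.981, -0.0], [-0.001, 0.0, -1.0]]
wrist_force: [0.2, 0.1, -0.1]
gripper_width: 0.297
[0.5942431 0.1474775 0.1260188] [ 0.17839703  0.05184251 -0.12942634] [ 0.03112206 -0.04034639 -0.05969467]
```

View pics/s4.png

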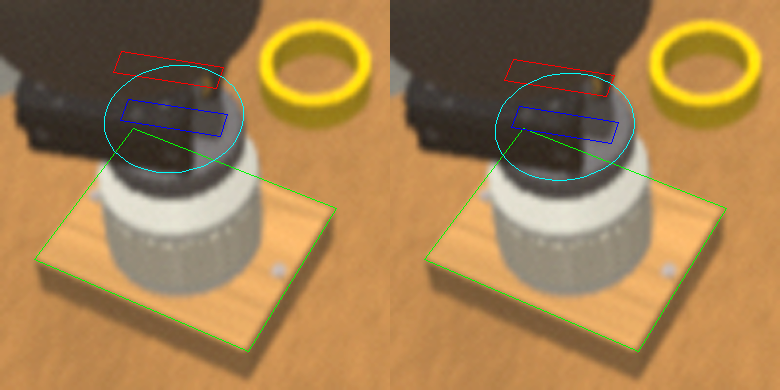

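View pics/w4.png

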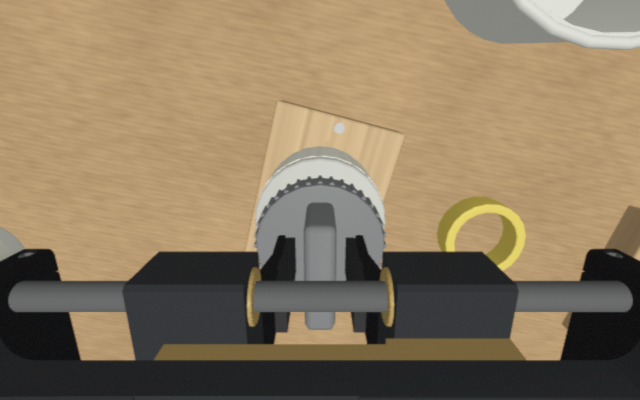

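Run:
```python
from station import r
import cv2,numpy as np
a=cv2.imread("pics/side0.png");b=r.capture("side")["img"]
g=lambda i:cv2.cvtColor(i,cv2.COLOR_BGR2GRAY).astype(int)
for u in(262,268,274):print(u,g(a)[262:306,u],'\n',g(b)[262:306,u])
z=lambda i:cv2.resize(cv2.convertScaleAbs(i[230:310,235:300],alpha=1.6),None,fx=6,fy=6,interpolation=cv2.INTER_CUBIC)
cv2.imwrite("pics/cmp.png",np.hstack([z(a),z(b)]))
```

```text
262 [ 59  69  75  76  77  77  77  77  78  78  78  68  55  47  46  46  51  74
 105 131 142 146 143 145 145 144 143 129 106  92 101 101  92  90  89  87
  89  91  89  89  89  87  89  97] 
 [ 33  26  24  26  24  24  26  30  29  23  24  33  55  65  58  49  42  41
  61 109 138 144 142 143 143 144 141 129 104  90  98  99  90  88  88  87
  87  88  88  88  87  86  88  94]
268 [ 46  45  44  44  44  45  58  71  77  79  70  60  47  44  44  48  60  88
 117 137 141 144 141 142 142 141 137 120  99  94  95  91  89  87  88  86
  87  85  89  88  87  86  88  95] 
 [ 26  26  25  27  27  25  28  25  23  26  32  36  40  45  44  42  40  47
  76 116 139 141 141 141 141 141 135 119  98  94  96  90  87  86  87  85
  85  86  85  86  86  84  86  95]
274 [ 77  76  76  77  77  77  78  75  66  51  45  43  44  53  73 102 127 136
 139 138 138 138 138 139 134 122 101  96 102 101  91  88  89  89  88  89
  87  88  88  86  87  91 103 114] 
 [ 43  42  43  54  64  75  76  76  77  73  63  51  45  44  42  57  97 128
 137 134 137 135 135 136 133 119  99  93 103 100  91  87  86  87  86  87
  87  86  86  86  86  89 102 114]
```

View pics/cmp.png

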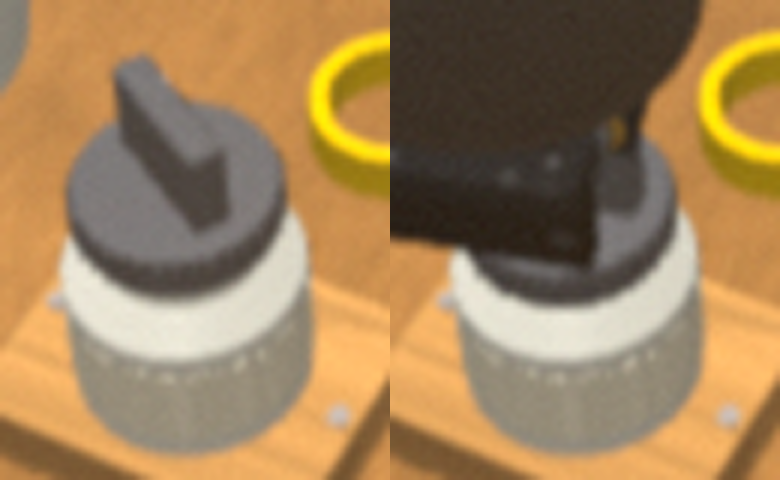

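The cap rim dropped about 2 px, which matches 6.5 mm, so the cap is down. Re-gripping and turning it forward.

```bash
python3 -m crank '[[1,[0,0,-0.01],[0,0,0]],[1,[0,0,0],[0,0,0]],[1,[0,0,0],[0,0,0]],[1,[0,0,0],[0,0,0]],[1,[0,0,0],[0,0,0]],[1,[0,0,0],[0,0,0]]]'
python3 -m crank '[[1,[0,0,0],[0,0,0.05]],[1,[0,0,0],[0,0,0.1]],[1,[0,0,0],[0,0,0.1]],[1,[0,0,0],[0,0,0.1]],[1,[0,0,0],[0,0,0.1]],[1,[0,0,0],[0,0,0.1]],[1,[0,0,0],[0,0,0]]]'
python3 - <<'E'
from station import r
s=r.sense();print(s["tcp_pos"],s["wrist_force"],s["moment"])
E
```

```text
time_s: 7.35
tcp_pos: [0.5946, 0.1477, 0.1272]
ee_rot: [[0.981, 0.195, 0.0], [0.195, -0.981, 0.0], [0.0, -0.0, -1.0]]
wrist_force: [-0.8, -0.3, 0.7]
gripper_width: 0.158
time_s: 8.05
tcp_pos: [0.5946, 0.1483, 0.1272]
ee_rot: [[0.972, -0.234, 0.001], [-0.234, -0.972, 0.001], [0.0, -0.001, -1.0]]
wrist_force: [-0.4, 2.8, 0.7]
gripper_width: 0.161
[0.59459453 0.14826521 0.12717972] [-0.37786702  2.76158964  0.74917794] [ 0.78392218  0.21664947 -0.02021068]
```

```bash
python3 -m crank '[[1,[0,0,0],[0,0,0.1]],[1,[0,0,0],[0,0,0.15]],[1,[0,0,0],[0,0,0.15]],[1,[0,0,0],[0,0,0.15]],[1,[0,0,0],[0,0,0.15]],[1,[0,0,0],[0,0,0.15]],[1,[0,0,0],[0,0,0.1]],[1,[0,0,0],[0,0,0.1]]]'
python3 -m crank '[[1,[0,0,0],[0,0,0.06]],[1,[0,0,0],[0,0,0.06]],[1,[0,0,0],[0,0,0]],[1,[0,0,0],[0,0,0]]]'
python3 - <<'E'
from station import r
s=r.sense();print(s["tcp_pos"],s["wrist_force"],s["moment"])
E
```

```text
time_s: 8.85
tcp_pos: [0.5953, 0.1492, 0.1272]
ee_rot: [[0.488, -0.873, 0.002], [-0.873, -0.488, 0.003], [-0.001, -0.003, -1.0]]
wrist_force: [0.4, 5.1, 0.5]
gripper_width: 0.156
time_s: 9.25
tcp_pos: [0.5954, 0.1492, 0.1272]
ee_rot: [[0.407, -0.914, 0.003], [-0.914, -0.407, 0.003], [-0.001, -0.003, -1.0]]
wrist_force: [1.3, 5.0, -0.3]
gripper_width: 0.159
[0.59537006 0.14921314 0.12721716] [ 1.33563464  4.9810558  -0.31366264] [ 1.70044722 -0.23866087 -0.06078184]
```

```bash
for i in 1; do python3 -m crank '[[1,[0,0,0],[0,0,0.06]],[1,[0,0,0],[0,0,0]],[1,[0,0,0],[0,0,0]]]'; done
python3 - <<'E'
from station import r
s=r.sense();print(s["ee_rot"][1],s["wrist_force"],s["moment"])
E
python3 -m crank '[[1,[0,0,0],[0,0,0.04]],[1,[0,0,0],[0,0,0]],[1,[0,0,0],[0,0,0]]]'
python3 - <<'E'
from station import r
import numpy as np
s=r.sense();e=s["ee_rot"];print(np.degrees(np.arctan2(e[1][0],e[0][0])),s["wrist_force"],s["moment"])
E
```

```text
time_s: 9.55
tcp_pos: [0.5955, 0.1492, 0.1272]
ee_rot: [[0.363, -0.932, 0.003], [-0.932, -0.363, 0.003], [-0.002, -0.004, -1.0]]
wrist_force: [1.6, 5.7, -0.6]
gripper_width: 0.16
[-0.93175577 -0.36307548  0.00271645] [ 1.60440885  5.71246446 -0.60911053] [ 1.71640601 -0.2391853  -0.00348864]
time_s: 9.85
tcp_pos: [0.5955, 0.1493, 0.1272]
ee_rot: [[0.335, -0.942, 0.003], [-0.942, -0.335, 0.002], [-0.001, -0.003, -1.0]]
wrist_force: [0.3, 6.2, -1.0]
gripper_width: 0.162
-70.42324077939097 [ 0.27607753  6.1759535  -0.96999544] [ 1.7879825  -0.24152851  0.28468993]
```

Mz jumped to 0.28 N m at yaw −70°, right at the expected home of −69°. I'll press slightly more, then release.

```bash
python3 -m crank '[[1,[0,0,0],[0,0,0.03]],[1,[0,0,0],[0,0,0]],[1,[0,0,0],[0,0,0]]]'
python3 - <<'E'
from station import r
import numpy as np
s=r.sense();e=s["ee_rot"];print(np.degrees(np.arctan2(e[1][0],e[0][0])),s["wrist_force"],s["moment"])
E
```

```text
time_s: 10.15
tcp_pos: [0.5955, 0.1492, 0.1272]
ee_rot: [[0.314, -0.949, 0.003], [-0.949, -0.314, 0.002], [-0.001, -0.003, -1.0]]
wrist_force: [1.2, 5.3, -1.0]
gripper_width: 0.157
-71.70973598750511 [ 1.22810198  5.28201184 -1.00302392] [ 1.72581886 -0.24530791  0.567703  ]
```

```bash
python3 -m crank '[[0,[0,0,0],[0,0,0]],[0,[0,0,0],[0,0,0]],[0,[0,0,0],[0,0,0]],[-0.5,[0,0,0],[0,0,0]],[-0.5,[0,0,0],[0,0,0]],[-0.5,[0,0,0],[0,0,0]]]'
python3 -m crank '[[-0.5,[0,0,-0.2],[0,0,0]],[-0.5,[0,0,-0.4],[0,0,0]],[-0.5,[0,0,-0.4],[0,0,0]],[-0.5,[0,0,-0.4],[0,0,0]],[-0.5,[-0.4,0,0],[0,0,0]],[-0.5,[-0.4,0,0],[0,0,0]],[-0.5,[-0.4,0,0],[0,0,0]],[-0.5,[0,0,0],[0,0,0]]]'
python3 - <<'E'
from station import r
from h import *
hy=-.056
t=r.capture("top");s=r.capture("side")
print(r.sense()["wrist_force"])
p=[.5945,.148,hy,hy-1.15]
cv2.imwrite("pics/f1.png",np.hstack([overlay(t,p,.157,(165,145)),overlay(s,p,.157,(220,230))]))
cv2.imwrite("pics/f2.png",t["img"]);cv2.imwrite("pics/f3.png",s["img"])
E
```

```text
time_s: 10.75
tcp_pos: [0.5944, 0.1474, 0.127]
ee_rot: [[0.309, -0.951, -0.0], [-0.951, -0.309, -0.0], [0.0, 0.0, -1.0]]
wrist_force: [0.4, -0.3, 0.4]
gripper_width: 0.617
time_s: 11.55
tcp_pos: [0.5562, 0.2654, 0.2668]
ee_rot: [[0.313, -0.95, -0.0], [-0.95, -0.313, 0.001], [-0.001, -0.0, -1.0]]
wrist_force: [0.3, 0.5, -0.7]
gripper_width: 0.754
[ 0.21445851  0.67551625 -0.85901983]
```

View pics/f1.png

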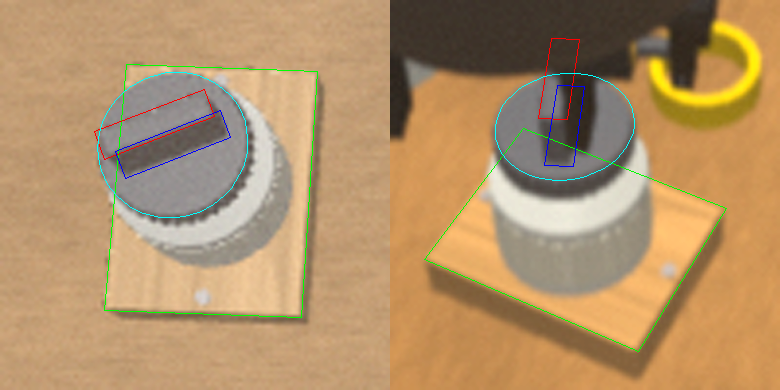

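View pics/f3.png

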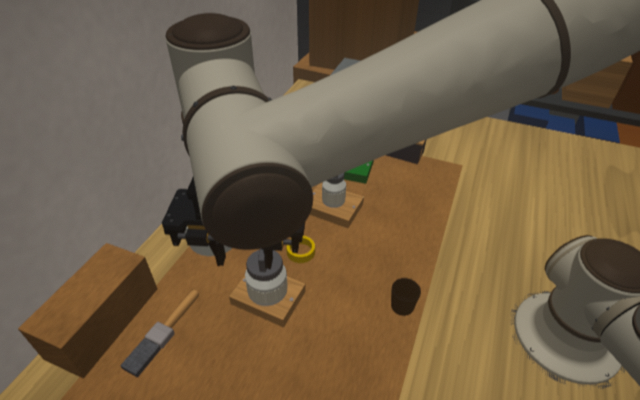

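The top view shows the bar on the home overlay (turn 1.15) and the disc on the lowered outline. The robot is clear, so I'm handing in.

Run:
```python
from station import r
print(r.sense()["wrist_force"], r.finish_job())
```

```text
the job is handed in; nothing more can be done
[ 0.21445851  0.67551625 -0.85901983] None
```

The wide jar's cap is closed and released, and I handed the job in at about 11.7 s.

I gripped the cap by its bar and turned it back from about +0.5 to −0.25 rad. I then went down 6.5 mm with it, loosened the grip so it could settle, gripped again and turned it forward to the stop.

**Last checks:**
- **Drop:** after the click the cap's rim had moved about 2 px lower in the side view, which fits 6.5 mm.
- **Home:** the turning moment rose from about 0 to 0.57 N m over the last few degrees, starting at the angle expected for home. After release, the bar and disc matched the 1.15 rad, lowered outline in the top view. In the side view the gripper partly hid the bar, so I relied on the top view.
- **Clear of the jar:** the wrist force was near zero and the gripper was about 120 mm away.

**Not as asked:** the grip force is fixed at about 30 N, so I could not use the suggested 10 N.

I never went near the narrow jar, but I did not re-measure its cap. No check failed or disagreed beyond 1–3 mm of scatter in the camera positions.

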